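# Free the pill-mould plate from its left-hand clamp

## Task

The steel mould plate is clamped on its iron stand by a square brass nut with a left-hand thread: back the nut off by turning it clockwise (seen from above) until you feel it come up against its stop, without straining the sprung spindle either way. Then ease the plate over the low lip, draw it off the spindle without wrenching it, and set it down gently flat inside the wooden tray; leave the other things on the counter alone.

Things in the scene. Friction and masses are not known exactly. Their poses are not given: they have to be found in the camera images.
- stand: Fixed cast-iron stand, 176 (x) x 90 mm, bed top 30 mm up. Origin: centre of its underside. Spindle at x +50 mm. Rails 4 mm high along x both sides of the plate, 54 mm apart. A green lip 3 mm high crosses the bed's -x end (x -85 to -78 mm): raise the plate over 3 mm to pass it. The plate leaves towards the stand's -x.
- spindle: Upright 12 mm steel spindle through the nut, red pointer bar on its top end, 95 mm up. Origin on its axis at counter height; x along the stand's x when untwisted. Its sprung seat yields 0.5 rad per N m put on the nut and springs back; over 0.35 rad (0.7 N m) either way strains it, as when the nut is forced the tight way or past its stop.
- knob_grip (a point): Point on the axis of the square brass nut: 26 mm across flats (along this x and y), from 13 mm above to 17 mm below this point, which is some 68 mm above the counter at first. Left-hand thread: clockwise from above loosens, rising 12 mm per turn; anticlockwise soon jams. Turns stiffly at 0.2 N m, stays where left. Torque climbs at the hard stop.
- nut_flange (a point): Underside centre of the nut's round flange (34 mm across, 5 mm thick), 32 mm below the other nut point; turns and rises with the nut. At first it is 0 to 2 mm above the plate, about 6 mm at the stop. How tight the nut is differs, so the turn to the stop is not known: over a third of a turn, under one.
- plate_grip (a point): Centre of the loose steel plate's upright wooden finger-grip: 30 long (x) x 12 thick (y) mm, from 18 mm above to 28 mm below this point, where it meets the plate. The plate is 6 mm thick, its underside 34 mm below this point, 50 mm wide (y), from 37 mm to -x to 110 mm to +x of this point; about 0.25 kg. x starts along the stand's x.
- plate_slot (a point): Point in the plate, half-way through its thickness, where the spindle passes at first, 88 mm to +x of the finger-grip. The slot is 16 mm wide, open at the plate's +x end 22 mm beyond, so the plate slides off towards -x; it is clear of the nut's flange after 40 mm.
- tray: Fixed open camphorwood tray, outer 202 (x) x 142 (y) x 20 mm high, walls 6 mm, inner floor 6 mm above the counter. Origin: centre of its underside. The plate fits with its length along the tray's x, either way round.
- mortar: Cast-iron mortar, 116 mm wide, 85 mm high, origin under its centre; leave alone.
- pestle: Brass pestle lying on the counter, 160 mm long; leave alone.
- jar: Blue-and-white porcelain jar, 110 mm wide, 130 mm high, origin under its centre; leave alone.
- weight_a: Bronze balance weight, 44 mm wide, 60 mm high, origin under its centre; leave alone.
- weight_b: Bronze balance weight, 33 mm wide, 45 mm high, origin under its centre; leave alone.
Mind the look-alikes: they are no part of the job. Of the things shaped like the part that bears plate_grip, the bare steel one is meant.

How it is judged:
By the outcome, as a careful person would: the job done as asked, in the order asked, and still so for the second after the job is handed in, with the robot touching nothing.
It also fails if it takes over 70 s, if anything falls off the work surface, if the arm or the gripper's body presses on something with over 40 N, if the wrist force passes 120 N, or if a joint passes its speed limit or range.

## Robot

A 6-joint arm with a two-finger parallel gripper is mounted at the origin on the work surface. World frame = base frame: x ahead of the robot, y to its left, z up, the work surface at z = 0. Lengths are in m, angles in rad, forces in N, time in s.
With the tool pointing down it reaches from about 0.375 to 0.925 m from the base axis. Payload 5.7 kg.
Tool frame: the origin (TCP) lies at the very end of the fingers, on their centre line; the grasp point (between the pads) lies 19 mm behind it (ctrl.grip_depth is the distance from the TCP to the grasp point, in m); z points along the fingers, y is the line along which they close (so a half turn about z gives the same grasp; the last joint's range is limited). The gripper opens to 85 mm and grips with 20 to 120 N. Pads are 22 mm wide; open, the fingers measure 114 mm over their backs; the gripper's body (76 mm by 85 mm) begins 54 mm behind the grasp point. The pads swing forward as they close: fully open they stand 13 mm farther back than shut.
Start: joints at [-1.355, 0.359, 1.51, -0, 1.272, -0.115], TCP at [0.195, -0.567, 0.231] pointing down, gripper open.
Joint ranges: [-2.97, 2.97], [-1.01, 2.36], [0.21, 2.38], [-0.96, 4.11], [0.2, 2.71], [-2.98, 2.98]. Speed limits (rad/s): [2.39, 2.39, 3.14, 3.14, 3.14, 3.14].

## Interface

Orientations are given as a rotation vector (axis times angle).
In Python, from plant import ctrl gives the robot as it stands. The module is installed in compiled form; this text tells all that it offers.
- The arm moves only by the tool apply_moves, never from a script. Its argument "series" is a list that holds one entry, the list of rows, each a list of 7 numbers: the shift along the tool's x, y, z in mm, then the turn, a rotation vector about the tool's x, y, z in degrees, then the opening, from -1 (shut) to 1 (fully open). In form: [[[x, y, z, rx, ry, rz, grip], ...]]. A call has 1 to 10 rows; each row is the pose to reach, as a shift and turn from the pose commanded when the call began, along the tool's axes at that moment; what a row does not reach only later rows make up. A row lasts 1/12 s, in which the tool goes at most 41.7 mm and 7.16 degrees, less where a joint would pass 70% of its speed; a pose out of reach is approached as far as the arm can. A call with a gripper value outside its range is refused whole. The fingers move at their own pace and stop on an object; the grip force is fixed at half the most. Time passes only in rows, so rows that repeat a pose let the fingers close. It gives the time, the measured TCP pose, the force, the opening and the grip force at its end, in the units of the state.
- ctrl.get_state(): the state, without advancing time (a new reading comes with each control period).
- ctrl.camera(name): name is "scene" or "top" or "wrist"; returns (picture, depth): 480x640x3 uint8, red, green, blue; 480x640 float32, m along the optical axis (not along the pixel's ray), 0 where there is no reading.
- ctrl.calibration(name): a dict with "fov_y" (degrees; the focal length in pixels is half the picture's height over the tangent of half this angle, whatever the lens; pixels are square), "cx", "cy" (the principal point, pixels), "pose" (4x4, takes a point from camera to world coordinates). Camera axes: x right, y down, z forward; pixel columns grow to the right and rows downward; lengths in m; the calibration is good to about 2 mm. The wrist camera is an equidistant fisheye: a pixel r from the principal point sees the ray r / f radians off the axis. A picture is of the moment at which its call begins: read the wrist's pose just before it. calibration takes no time and is no camera call; for the wrist camera it gives the pose at the moment of the call.
- ctrl.job_done(): hands the job in; it is judged then, once.
The state is a dict: "clock": time; "qpos": joint angles; "qd": joint speeds; "effort": joint torques, N m; "tcp_pos": TCP position; "orientation": TCP orientation; "force": force on the tool from outside, world axes, zero at the start; "ft_torque": the same for the moment, N m; "finger_gap": opening from 0.0 (shut) to 1.0 (fully open); "grip_force": force on a finger pad.
Only numpy, scipy, OpenCV 4.12 (cv2) and the standard library are available. Lean on these libraries where they do the work, as an engineer would, in place of code of your own. Each camera call takes 0.05 s, during which the arm holds its last target. There are 200 camera calls.

## Working session

There is one attempt and no reset: what is moved stays moved. The work goes in short steps, Python scripts to look and compute and a tool call to move; the robot and the scene stay as the last step left them, time stands still between calls to the robot, and variables do not carry over. Pictures are saved under pics/ and viewed, at most 10 in all, crops included, and the job is handed in when it is done.

Besides the shell and the picture viewer there is one more tool, called after "Request:" as name(argument=value, ...) on one line, values as JSON. apply_moves: Moves the arm, as the interface text tells. Its arguments: {"type":"object","properties":{"series":{"type":"array","items":{"type":"array","items":{"type":"array","items":{"type":"number"}}}}},"required":["series"]}

```bash
mkdir -p pics
cat > h.py <<'E'
import numpy as np, cv2
from plant import ctrl
def rays(name, px, cal=None):
    c=cal or ctrl.calibration(name); f=240/np.tan(np.radians(c['fov_y'])/2)
    p=np.atleast_2d(px).astype(float); d=(p-[c['cx'],c['cy']])/f
    if name=='wrist':
        r=np.linalg.norm(d,axis=1)+1e-9
        v=np.c_[d*(np.sin(r)/r)[:,None],np.cos(r)]
    else: v=np.c_[d,np.ones(len(d))]
    T=np.array(c['pose']); return T[:3,3], v@T[:3,:3].T
def plane(name,px,z,cal=None):
    o,v=rays(name,px,cal); return o+v*((z-o[2])/v[:,2])[:,None]
def dpt(name,px,dep,cal=None):
    o,v=rays(name,px,cal); c=cal or ctrl.calibration(name)
    fwd=np.array(c['pose'])[:3,2]; p=np.atleast_2d(px).astype(int)
    return o+v*(dep[p[:,1],p[:,0]]/(v@fwd))[:,None]
E
python3 - <<'E'
from h import *
for n in ['scene','top']:
    im,d=ctrl.camera(n); cv2.imwrite(f'pics/{n}.png',im[...,::-1]); np.savez(f'{n}.npz',im=im,d=d)
    c=ctrl.calibration(n); print(n,c['fov_y'],c['cx'],c['cy'],np.round(c['pose'],3).tolist())
print(ctrl.get_state())
E
```

```text
scene 56.57339399550201 324.42693698338985 236.471328427227 [[-0.777, 0.454, -0.437, 1.05], [0.63, 0.567, -0.53, 0.496], [0.007, -0.687, -0.726, 0.749], [0.0, 0.0, 0.0, 1.0]]
top 43.00993933120753 315.1394912705029 239.47207221612555 [[-0.01, -0.984, 0.175, 0.389], [-1.0, 0.009, -0.004, 0.027], [0.002, -0.176, -0.984, 1.494], [0.0, 0.0, 0.0, 1.0]]
{'clock': 0.1, 'qpos': array([-1.35505729e+00,  3.59445703e-01,  1.51135522e+00,  7.51344538e-06,
        1.27252392e+00, -1.15130558e-01]), 'qd': array([-0.00041692,  0.00032703, -0.00439467, -0.00107396,  0.00085102,
       -0.00103232]), 'effort': array([ 4.46637159e-04, -5.28651166e+01, -2.79349154e+01,  1.13854406e-05,
        5.03221527e-03,  2.07948585e-05]), 'tcp_pos': array([ 0.19475967, -0.56683565,  0.23051828]), 'orientation': array([-3.09699385e+00, -5.17072880e-01,  1.25482720e-04]), 'force': array([-0.46952524,  0.1211698 , -0.53490786]), 'ft_torque': array([-0.04026919,  0.01852427,  0.02659478]), 'grip_force': 0.0, 'finger_gap': 1.0010614339895298}
```

View pics/scene.png

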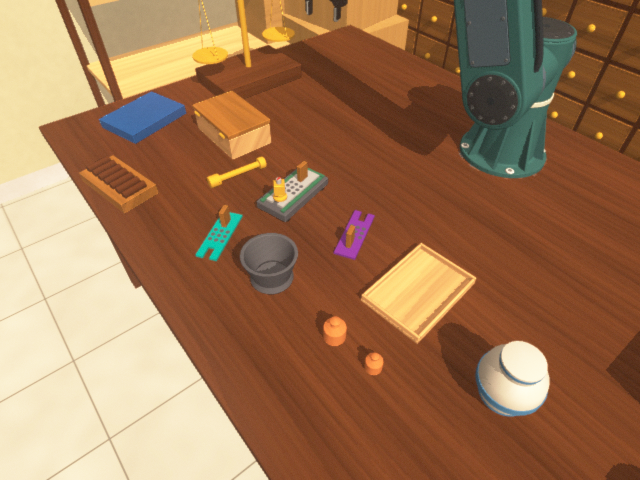

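View pics/top.png

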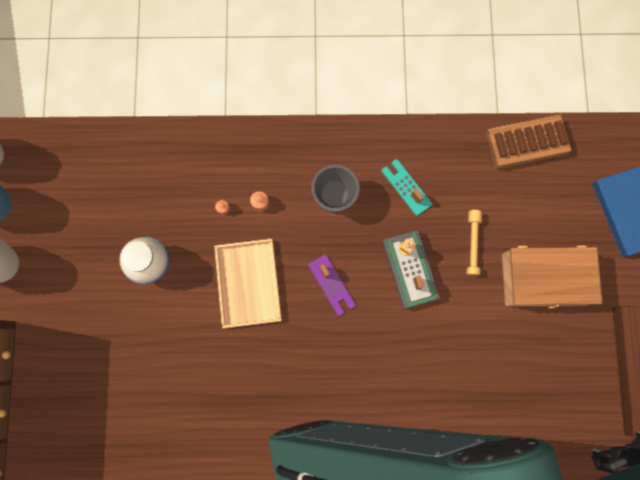

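Candidates for the plate: steel on the stand (top 411,270; scene 293,190), teal (top 407,187), purple (top 332,285). The steel one, on the green-lipped stand with the brass nut (top 407,246), fits the description. The tray is at top (248,283).

Run:
```python
from h import *
t=np.load('top.npz');im=t['im'];d=t['d']
H,W=d.shape;uu,vv=np.meshgrid(np.arange(W),np.arange(H))
P=dpt('top',np.c_[uu.ravel(),vv.ravel()],d).reshape(H,W,3)
def rect(m,z,box):
    u0,v0,u1,v1=box;k=np.zeros((H,W),np.uint8);k[v0:v1,u0:u1]=m[v0:v1,u0:u1]
    n,l,s,_=cv2.connectedComponentsWithStats(k);i=1+np.argmax(s[1:,4])
    c=cv2.findContours((l==i).astype(np.uint8),0,2)[0][0][:,0]
    w=plane('top',c,z)[:,:2]*1000; return cv2.minAreaRect(w.astype(np.float32)),len(c)
z=P[...,2]
print('counter z',np.median(z[330:360,200:400]))
print('stand',rect((z>.015),.03,(370,220,455,320)))
print('tray',rect((z>.012),.02,(200,225,300,340)))
hsv=cv2.cvtColor(im,cv2.COLOR_RGB2HSV)
for u,v in [(407,246),(411,270),(419,283),(425,303),(248,283)]: print(u,v,hsv[v,u],P[v,u].round(3))
k=(z>.08);k[:, :370]=0;k[:,450:]=0;k[:225]=0;k[320:]=0
print('high',P[k].mean(0),k.sum())
k=(z>.06);k[:, :370]=0;k[:,450:]=0;k[:270]=0;k[320:]=0
print('grip',P[k].mean(0),k.sum(),P[k].max(0))
cv2.imwrite('pics/crop.png',np.hstack([cv2.resize(im[220:320,365:465],(400,400),interpolation=cv2.INTER_CUBIC),cv2.resize(np.load('scene.npz')['im'][150:230,250:330],(400,400),interpolation=cv2.INTER_CUBIC)])[...,::-1])
```

```text
counter z -0.0002991105610211653
stand (((575.4137573242188, -209.13938903808594), (175.5038299560547, 91.82722473144531), 15.557624816894531), 128)
tray (((546.8590087890625, 186.57632446289062), (202.30374145507812, 142.17828369140625), 6.380527973175049), 76)
407 246 [ 14  63 214] [ 0.621 -0.193  0.091]
411 270 [ 16  38 219] [ 0.572 -0.209  0.033]
419 283 [ 12 151 199] [ 0.534 -0.218  0.089]
425 303 [11 97 84] [ 0.495 -0.246 -0.002]
248 283 [ 18 108 249] [0.548 0.187 0.001]
high [ 0.56705058 -0.17188485  0.28036949] 166
grip [ 0.52166891 -0.19182603  0.23599223] 99 [0.55471822 0.02746759 1.49395951]
```

View pics/crop.png

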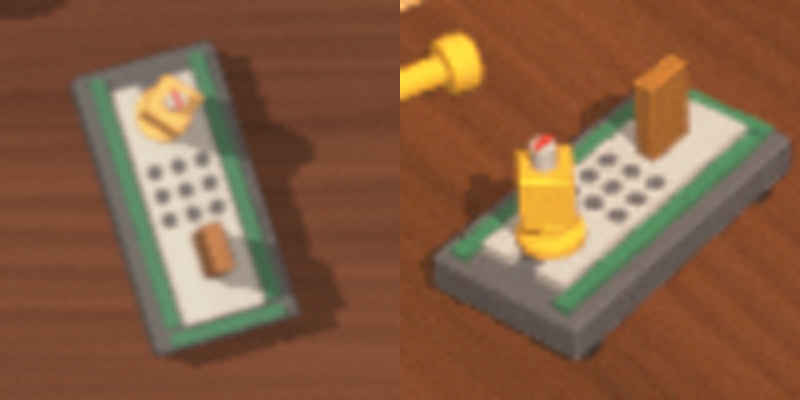

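The crop confirms it: a bare steel plate with a wooden grip (crop 213,250), green rails, and the brass nut turned about 45° (crop 170,105). Next I move above the stand for a closer look.

Request:
apply_moves(series=[[[500,-210,10,0,0,0,1],[500,-210,10,0,0,0,1],[500,-210,10,0,0,0,1],[500,-210,10,0,0,0,1],[500,-210,10,0,0,0,1],[500,-210,10,0,0,0,1],[500,-210,10,0,0,0,1],[500,-210,10,0,0,0,1],[500,-210,10,0,0,0,1],[500,-210,10,0,0,0,1]]])

```text
clock: 0.93
tcp_pos: [0.5068, -0.2883, 0.2233]
orientation: [-3.098, -0.517, 0.001]
force: [0.8, -0.5, -0.9]
finger_gap: 0.998
grip_force: 0.0
```

Request:
apply_moves(series=[[[110,-48,3,0,0,0,1],[110,-48,3,0,0,0,1],[110,-48,3,0,0,0,1],[110,-48,3,0,0,0,1],[110,-48,3,0,0,0,1],[110,-48,3,0,0,0,1]]])

```text
clock: 1.43
tcp_pos: [0.5935, -0.2089, 0.22]
orientation: [-3.098, -0.519, 0.003]
force: [-0.8, -0.1, 0.4]
finger_gap: 1.004
grip_force: 0.0
```

```bash
cat > look.py <<'E'
import sys
from h import *
def look(n):
    c=ctrl.calibration('wrist'); im,d=ctrl.camera('wrist')
    np.savez(f'{n}.npz',im=im,d=d,pose=c['pose'],k=[c['fov_y'],c['cx'],c['cy']]); cv2.imwrite(f'pics/{n}.png',im[...,::-1])
    return c,im,d
if __name__=='__main__':
    s=ctrl.get_state(); c,im,d=look(sys.argv[1])
    print(s['tcp_pos'],s['qpos'].round(3),s['ft_torque'],c['fov_y'],c['cx'],c['cy'],np.round(c['pose'],3).tolist())
E
python3 look.py w1
```

```text
[ 0.59349339 -0.20894863  0.22003737] [-4.480e-01  4.110e-01  1.456e+00 -1.000e-03  1.276e+00  7.910e-01] [-0.00109722 -0.00656376 -0.05416513] 65.70646984690485 320.0626936594707 245.9077855253725 [[0.325, -0.896, -0.302, 0.67], [-0.946, -0.309, -0.103, -0.181], [-0.001, 0.319, -0.948, 0.362], [0.0, 0.0, 0.0, 1.0]]
```

View pics/w1.png

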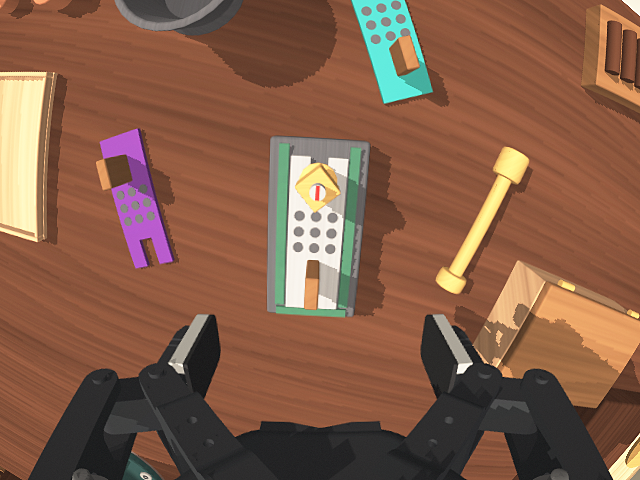

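Wrist view: nut at (318,187), rotated near 45° with the red pointer on its top, finger-grip at (312,285), lip at (310,310).

```bash
cat > meas.py <<'E'
import sys
from h import *
t=np.load(sys.argv[1]+'.npz');im=t['im'];d=t['d'];box=[int(x) for x in sys.argv[2].split(',')]
c=dict(pose=t['pose'],fov_y=t['k'][0],cx=t['k'][1],cy=t['k'][2])
u0,v0,u1,v1=box;uu,vv=np.meshgrid(np.arange(u0,u1),np.arange(v0,v1))
P=dpt('wrist',np.c_[uu.ravel(),vv.ravel()],d,c)*1000;C=im[v0:v1,u0:u1].reshape(-1,3).astype(int)
hsv=cv2.cvtColor(im[v0:v1,u0:u1],cv2.COLOR_RGB2HSV).reshape(-1,3).astype(int)
yel=(hsv[:,0]>17)&(hsv[:,0]<32)&(hsv[:,1]>100)
def R(k,n):
    if k.sum()<5: return print(n,k.sum())
    r=cv2.minAreaRect(P[k][:,:2].astype(np.float32)); print(n,k.sum(),np.round(P[k].mean(0),1),np.round(r[0],1),np.round(r[1],1),round(r[2],1),'z',np.percentile(P[k][:,2],[2,50,98]).round(1))
z=P[:,2]
zt=np.percentile(z[yel],98); print('nut top z',zt)
R(yel&(z>zt-3),'nut top')
R(yel&(z<46)&(z>34),'flange vis')
R((hsv[:,0]<8)&(hsv[:,1]>150)&(z>88),'red')
R((z>89),'spindle top')
R((z>76)&(hsv[:,0]>5)&(hsv[:,0]<18)&(hsv[:,1]>100)&(vv.ravel()>v0+(v1-v0)*.55),'grip top')
R((hsv[:,1]<40)&(hsv[:,2]>150)&(z<45)&(z>25),'plate')
R((hsv[:,0]>55)&(hsv[:,0]<90)&(hsv[:,1]>80)&(z>25),'green')
R((z>15)&(z<50),'stand')
E
python3 meas.py w1 255,125,385,330
```

```text
nut top z 83.40195722403224
nut top 745 [ 623.9 -193.5   82.7] [ 599.1 -205.4] [149.9  33.3] 23.9 z [80.7 81.9 83.6]
flange vis 101 [ 633.2 -191.7   42.4] [ 619.3 -192.6] [28.8 41.1] 79.9 z [35.2 42.5 44.5]
red 44 [ 623.1 -194.8   95.1] [ 623.1 -194.6] [10.1  2.2] 18.1 z [93.3 95.1 96.1]
spindle top 321 [ 639.3 -190.1  183.9] [ 643.8 -187.3] [54.3 11. ] 19.0 z [ 91.2  94.4 361.9]
grip top 467 [ 545.4 -216.3   93.8] [ 596.9 -202. ] [152.6  11.3] 15.6 z [ 77.2  81.3 361.9]
plate 5424 [ 570.8 -209.2   35.3] [ 578.1 -207.7] [164.  85.] 17.1 z [29.8 35.5 37. ]
green 3376 [ 572.8 -208.7   35.2] [ 581.7 -206.5] [184.5  71.8] 15.5 z [31.6 33.4 35.1]
stand 14886 [ 581.8 -206.3   33. ] [ 575.4 -208.2] [175.7  90.5] 15.6 z [27.8 33.7 37.3]
```

```bash
cat >> meas.py <<'E'
sp=np.array([623.6,-194.8]); near=np.hypot(*(P[:,:2]-sp).T)<22
k=near&(z>zt-3.5)&(z<zt+2)
R(k,'nut top near'); m=np.zeros(im.shape[:2],np.uint8); m[v0:v1,u0:u1]=k.reshape(v1-v0,-1)
m=cv2.morphologyEx(m,cv2.MORPH_CLOSE,np.ones((9,9)));m=cv2.morphologyEx(m,cv2.MORPH_OPEN,np.ones((3,3)))
cn=max(cv2.findContours(m,0,2)[0],key=cv2.contourArea)[:,0]
w=plane('wrist',cn,zt/1000,c)[:,:2]*1000
print('contour rect',cv2.minAreaRect(w.astype(np.float32)))
# fit by 4-fold harmonic of edge directions
a=cv2.approxPolyDP(w.astype(np.float32)[:,None],4,True)[:,0]; e=np.roll(a,-1,0)-a
print(a.round(1).tolist(),np.degrees(np.arctan2(e[:,1],e[:,0])).round(1),np.hypot(*e.T).round(1))
E
python3 meas.py w1 255,125,385,330|tail -4
```

```text
stand 14886 [ 581.8 -206.3   33. ] [ 575.4 -208.2] [175.7  90.5] 15.6 z [27.8 33.7 37.3]
nut top near 896 [ 623.8 -194.7   81.9] [ 623.2 -194.9] [26.5 26.6] 57.1 z [80.4 81.9 83.4]
contour rect ((623.5714721679688, -194.80752563476562), (26.408323287963867, 26.268905639648438), 56.75858688354492)
[[640.7000122070312, -191.89999389648438], [620.7000122070312, -178.0], [606.5999755859375, -197.1999969482422], [625.7000122070312, -211.60000610351562]] [ 145.3 -126.3  -37.1   52.5] [24.4 23.8 23.9 24.8]
```

Nut axis is at (623.6,-194.8) mm, flats at about 56°, top at z 82, and 26.4 mm across, which matches. I'll turn the wrist to yaw ≈234° (q6≈-161°) to leave room for clockwise turning, moving over the nut at the same time.

Request:
apply_moves(series=[[[33,-4,0,0,0,-71,1],[33,-4,0,0,0,-71,1],[33,-4,0,0,0,-71,1],[33,-4,0,0,0,-71,1],[33,-4,0,0,0,-71,1],[33,-4,0,0,0,-71,1],[33,-4,0,0,0,-71,1],[33,-4,0,0,0,-71,1],[33,-4,0,0,0,-71,1],[33,-4,0,0,0,-71,1]]])

```text
clock: 2.32
tcp_pos: [0.6227, -0.1963, 0.2207]
orientation: [-2.218, -2.224, 0.001]
force: [-0.7, 0.5, 0.0]
finger_gap: 1.003
grip_force: 0.0
```

Request:
apply_moves(series=[[[0,0,50,0,0,-71,1],[0,0,50,0,0,-71,1],[0,0,50,0,0,-71,1],[0,0,50,0,0,-71,1],[0,0,50,0,0,-71,1],[0,0,50,0,0,-71,1],[0,0,50,0,0,-71,1],[0,0,50,0,0,-71,1],[0,0,50,0,0,-71,1],[0,0,50,0,0,-71,1]]])

```text
clock: 3.15
tcp_pos: [0.6227, -0.1963, 0.1707]
orientation: [-0.514, -3.099, 0.0]
force: [-0.7, 0.1, -0.1]
finger_gap: 0.997
grip_force: 0.0
```

Request:
apply_moves(series=[[[0,0,0,0,0,-71,1],[0,0,0,0,0,-71,1],[0,0,0,0,0,-71,1],[0,0,0,0,0,-71,1],[0,0,0,0,0,-71,1],[0,0,0,0,0,-71,1],[0,0,0,0,0,-71,1],[0,0,0,0,0,-71,1],[0,0,0,0,0,-71,1],[0,0,0,0,0,-71,1],[0,0,0,0,0,-71,1]]])

```text
validation failed for argument at $.se...
```

```bash
cat > go.py <<'E'
import sys
from h import *
from scipy.spatial.transform import Rotation as Rn
def go(x,y,z,yaw):
    s=ctrl.get_state(); R=Rn.from_rotvec(s['orientation']); p=s['tcp_pos']*1000
    c,q=np.cos(np.radians(yaw)),np.sin(np.radians(yaw))
    T=Rn.from_matrix(np.array([[c,q,0],[q,-c,0],[0,0,-1.]]))
    X=R.as_matrix()[:,0]
    print('shift',(R.inv().apply(np.array([x,y,z])-p)).round(1),'turn',np.degrees((R.inv()*T).as_rotvec()).round(2),
     'yaw',np.degrees(np.arctan2(X[1],X[0])).round(2),'p',p.round(1),'q6',np.degrees(s['qpos'][5]).round(1),'T',s['ft_torque'].round(3),'F',s['force'].round(1),'gap',round(s['finger_gap'],3),'t',round(s['clock'],2))
if __name__=='__main__': go(*[float(a) for a in sys.argv[1:5]])
E
python3 look.py w2; python3 go.py 623.6 -194.8 50 234
```

```text
[ 0.62274347 -0.19628294  0.17074187] [-0.411  0.488  1.456 -0.     1.198 -1.653] [ 0.0261915   0.02461552 -0.03768377] 65.70646984690485 320.0626936594707 245.9077855253725 [[0.323, 0.898, 0.298, 0.545], [0.946, -0.306, -0.102, -0.169], [-0.001, 0.316, -0.949, 0.313], [0.0, 0.0, 0.0, 1.0]]
shift [ -0.4   1.6 120.7] turn [ 1.000e-02 -3.000e-02 -7.248e+01] yaw 161.52 p [ 622.8 -196.2  170.7] q6 -95.1 T [ 0.035  0.029 -0.023] F [-0.3  0.5 -0.4] gap 0.994 t 3.2
```

```bash
python3 - <<'E'
from h import *
t=np.load('w2.npz');T=np.linalg.inv(t['pose']);p=T@[.6236,-.1948,.082,1];f=240/np.tan(np.radians(t['k'][0])/2)
r=np.hypot(p[0],p[1]);a=np.arctan2(r,p[2]);print(t['k'][1]+f*a*p[0]/r,t['k'][2]+f*a*p[1]/r)
E
python3 meas.py w2 200,100,440,330
```

```text
321.281170001847 254.27022693749262
nut top z 83.12011573825194
nut top 927 [ 621.  -193.1   82.8] [ 593.1 -179. ] [27.1 94. ] 61.8 z [80.5 81.8 83.2]
flange vis 214 [ 611.9 -194.7   42.5] [ 614.  -194.7] [15.2 32.3] 1.7 z [39.8 42.6 44.5]
red 70 [ 622.8 -194.8   94.9] [ 622.9 -194.8] [10.5  2.9] 17.1 z [93.5 94.8 96.1]
spindle top 1017 [ 601.2 -188.5  188.1] [ 598.8 -195.8] [89.3 80. ] 15.1 z [ 91.7 189.3 312.7]
grip top 316 [ 596.3 -189.1  153.8] [ 596.  -198.1] [89.8 75.4] 10.0 z [ 76.4  81.9 312.7]
plate 8052 [ 565.8 -209.3   35.2] [ 575.2 -199.9] [159.   70.8] 16.3 z [30.3 35.3 36.9]
green 4068 [ 579.6 -208.4   34.2] [ 572.2 -204.8] [166.9  83.9] 15.6 z [29.9 33.3 34.8]
stand 18682 [ 578.2 -205.2   33.4] [ 575.2 -208.2] [176.1  90.8] 15.6 z [27.9 34.2 41.4]
nut top near 1116 [ 621.2 -194.3   81.8] [ 622.8 -194.7] [26.6 26.5] 57.1 z [80.2 81.8 83.6]
contour rect ((622.0966186523438, -194.48178100585938), (26.218542098999023, 26.297895431518555), 56.56369400024414)
[[605.2000122070312, -198.3000030517578], [625.4000244140625, -211.6999969482422], [639.2999877929688, -191.10000610351562], [618.7000122070312, -177.60000610351562]] [ -33.7   56.1  146.6 -123.1] [24.3 24.8 24.7 24.7]
```

Request:
apply_moves(series=[[[0,1.5,30,0,0,7,1],[0,1.5,60,0,0,14,1],[0,1.5,80,0,0,16.5,1],[0,1.5,100,0,0,16.5,1],[0,1.5,112,0,0,16.5,1],[0,1.5,120,0,0,16.5,1],[0,1.5,120,0,0,16.5,1],[0,1.5,120,0,0,16.5,0.3],[0,1.5,120,0,0,16.5,0]]])

```text
clock: 3.95
tcp_pos: [0.6255, -0.1937, 0.0519]
orientation: [0.959, 2.989, -0.0]
force: [1.0, 0.4, 0.5]
finger_gap: 0.75
grip_force: 0.0
```

```bash
python3 go.py 623.1 -194.7 51 145
```

```text
shift [ 1.3 -2.2  0.9] turn [ 0.03  0.12 -0.58] yaw 144.42 p [ 625.5 -193.7   51.9] q6 -77.7 T [ 0.071 -0.028 -0.012] F [1.  0.4 0.5] gap 0.75 t 3.95
```

Request:
apply_moves(series=[[[1.3,-2.2,1,0,0,0,0],[1.3,-2.2,1,0,0,0,0],[1.3,-2.2,1,0,0,0,0]]])

```text
clock: 4.2
tcp_pos: [0.6225, -0.1942, 0.0504]
orientation: [0.959, 2.991, -0.0]
force: [-0.1, 0.6, -0.4]
finger_gap: 0.498
grip_force: 0.0
```

```bash
python3 go.py 623.1 -194.7 51 145
```

```text
shift [-0.8 -0.  -0.6] turn [ 0.01  0.05 -0.55] yaw 144.45 p [ 622.5 -194.2   50.4] q6 -77.8 T [-0.014 -0.013  0.045] F [-0.1  0.6 -0.4] gap 0.498 t 4.2
```

Centred; close on the nut.

Request:
apply_moves(series=[[[0,0,0,0,0,0,-0.3],[0,0,0,0,0,0,-0.3],[0,0,0,0,0,0,-0.5],[0,0,0,0,0,0,-1],[0,0,0,0,0,0,-1],[0,0,0,0,0,0,-1],[0,0,0,0,0,0,-1]]])

```text
clock: 4.78
tcp_pos: [0.6221, -0.1944, 0.0501]
orientation: [-0.959, -2.992, 0.001]
force: [-2.0, -1.2, 6.5]
finger_gap: 0.3
grip_force: 60.6
```

```bash
python3 go.py 623.1 -194.7 51 145
```

```text
shift [-1.   0.3 -0.9] turn [-0.03  0.01 -0.53] yaw 144.47 p [ 622.1 -194.4   50.1] q6 -77.9 T [-0.268  0.414  0.048] F [-2.  -1.2  6.5] gap 0.3 t 4.78
```

Request:
apply_moves(series=[[[0,0,-0.1,0,0,4,-1],[0,0,-0.3,0,0,8,-1],[0,0,-0.4,0,0,12,-1],[0,0,-0.5,0,0,16,-1],[0,0,-0.7,0,0,20,-1],[0,0,-0.7,0,0,20,-1]]])

```text
clock: 5.28
tcp_pos: [0.6226, -0.194, 0.0506]
orientation: [1.467, 2.778, 0.001]
force: [-1.2, -0.3, 3.8]
finger_gap: 0.298
grip_force: 60.8
```

```bash
python3 go.py 623.1 -194.7 51 145
```

```text
shift [-0.9  0.  -0.4] turn [  0.03   0.03 -20.67] yaw 124.33 p [ 622.6 -194.    50.6] q6 -57.7 T [0.129 0.041 0.164] F [-1.2 -0.3  3.8] gap 0.298 t 5.28
```

Torque is 0.16 N m, the thread friction as expected. I can turn freely up to about 110°.

Request:
apply_moves(series=[[[0,0,-0.2,0,0,5,-1],[0,0,-0.3,0,0,10,-1],[0,0,-0.5,0,0,15,-1],[0,0,-0.7,0,0,20,-1],[0,0,-0.8,0,0,25,-1],[0,0,-1,0,0,30,-1],[0,0,-1.2,0,0,35,-1],[0,0,-1.3,0,0,40,-1],[0,0,-1.5,0,0,45,-1],[0,0,-1.5,0,0,45,-1]]])

```text
clock: 6.12
tcp_pos: [0.6241, -0.1939, 0.0522]
orientation: [2.415, 2.005, 0.004]
force: [3.2, 1.7, 2.0]
finger_gap: 0.295
grip_force: 60.5
```

```bash
python3 go.py 623.1 -194.7 51 145
```

```text
shift [-1.  -0.8  1.2] turn [  0.19   0.08 -65.6 ] yaw 79.4 p [ 624.1 -193.9   52.2] q6 -12.8 T [ 0.377 -0.744  0.167] F [3.2 1.7 2. ] gap 0.295 t 6.12
```

Request:
apply_moves(series=[[[0,0,-0.2,0,0,5,-1],[0,0,-0.3,0,0,10,-1],[0,0,-0.5,0,0,15,-1],[0,0,-0.7,0,0,20,-1],[0,0,-0.8,0,0,25,-1],[0,0,-1,0,0,30,-1],[0,0,-1.2,0,0,35,-1],[0,0,-1.3,0,0,40,-1],[0,0,-1.3,0,0,40,-1]]])

```text
clock: 6.87
tcp_pos: [0.6252, -0.1947, 0.0536]
orientation: [2.954, 1.06, 0.007]
force: [6.5, 0.1, -0.3]
finger_gap: 0.299
grip_force: 60.2
```

```bash
python3 go.py 623.1 -194.7 51 145
```

```text
shift [-1.6 -1.3  2.6] turn [ 3.6000e-01  1.0000e-01 -1.0554e+02] yaw 39.46 p [ 625.2 -194.7   53.6] q6 27.1 T [-0.034 -1.161  0.19 ] F [ 6.5  0.1 -0.3] gap 0.299 t 6.87
```

Request:
apply_moves(series=[[[0.8,0.6,-0.1,0,0,3,-1],[0.8,0.6,-0.2,0,0,6,-1],[0.8,0.6,-0.3,0,0,9,-1],[0.8,0.6,-0.3,0,0,9,-1]]])

```text
clock: 7.2
tcp_pos: [0.6255, -0.1949, 0.0539]
orientation: [3.028, 0.828, 0.006]
force: [5.8, -1.3, -0.2]
finger_gap: 0.295
grip_force: 60.4
```

```bash
python3 go.py 623.1 -194.7 51 145
```

```text
shift [-1.9 -1.4  2.9] turn [ 2.8000e-01  1.0000e-01 -1.1441e+02] yaw 30.59 p [ 625.5 -194.9   53.9] q6 36.1 T [-0.332 -0.949  0.167] F [ 5.8 -1.3 -0.2] gap 0.295 t 7.2
```

Request:
apply_moves(series=[[[0,0,-0.1,0,0,3,-1],[0,0,-0.2,0,0,6,-1],[0,0,-0.3,0,0,9,-1],[0,0,-0.3,0,0,9,-1]]])

```text
clock: 7.53
tcp_pos: [0.6256, -0.1952, 0.0542]
orientation: [3.083, 0.588, 0.006]
force: [4.4, -2.2, -0.7]
finger_gap: 0.295
grip_force: 60.3
```

```bash
python3 go.py 623.1 -194.7 51 145
```

```text
shift [-2.1 -1.4  3.2] turn [ 3.300e-01  1.100e-01 -1.234e+02] yaw 21.6 p [ 625.6 -195.2   54.2] q6 45.0 T [-0.454 -0.993  0.196] F [ 4.4 -2.2 -0.7] gap 0.295 t 7.53
```

Request:
apply_moves(series=[[[0,0,-0.1,0,0,3,-1],[0,0,-0.2,0,0,6,-1],[0,0,-0.3,0,0,9,-1],[0,0,-0.3,0,0,9,-1]]])

```text
clock: 7.87
tcp_pos: [0.6257, -0.1955, 0.0545]
orientation: [3.12, 0.344, 0.007]
force: [5.1, -3.0, -1.7]
finger_gap: 0.295
grip_force: 60.3
```

```bash
python3 go.py 623.1 -194.7 51 145
```

```text
shift [-2.3 -1.3  3.5] turn [ 3.600e-01  1.100e-01 -1.324e+02] yaw 12.6 p [ 625.7 -195.5   54.5] q6 54.0 T [-0.596 -1.004  0.208] F [ 5.1 -3.  -1.7] gap 0.295 t 7.87
```

Request:
apply_moves(series=[[[0,0,-0.1,0,0,3,-1],[0,0,-0.2,0,0,6,-1],[0,0,-0.3,0,0,9,-1],[0,0,-0.3,0,0,9,-1]]])

```text
clock: 8.2
tcp_pos: [0.6257, -0.1958, 0.0548]
orientation: [3.137, 0.099, 0.007]
force: [5.3, -4.1, -0.8]
finger_gap: 0.298
grip_force: 60.3
```

```bash
python3 go.py 623.1 -194.7 51 145
```

```text
shift [-2.5 -1.2  3.8] turn [ 3.900e-01  1.100e-01 -1.414e+02] yaw 3.6 p [ 625.7 -195.8   54.8] q6 63.0 T [-0.814 -0.904  0.18 ] F [ 5.3 -4.1 -0.8] gap 0.298 t 8.2
```

Request:
apply_moves(series=[[[0,0,-0.1,0,0,3,-1],[0,0,-0.2,0,0,6,-1],[0,0,-0.3,0,0,9,-1],[0,0,-0.3,0,0,9,-1]]])

```text
clock: 8.53
tcp_pos: [0.6256, -0.1961, 0.0552]
orientation: [3.135, -0.148, 0.007]
force: [4.5, -4.4, -1.5]
finger_gap: 0.294
grip_force: 60.2
```

```bash
python3 go.py 623.1 -194.7 51 145
```

```text
shift [-2.7 -1.2  4.1] turn [ 4.2000e-01  1.2000e-01 -1.5039e+02] yaw -5.39 p [ 625.6 -196.1   55.2] q6 72.0 T [-0.949 -0.849  0.234] F [ 4.5 -4.4 -1.5] gap 0.294 t 8.53
```

Request:
apply_moves(series=[[[0,0,-0.1,0,0,3,-1],[0,0,-0.2,0,0,6,-1],[0,0,-0.3,0,0,8,-1],[0,0,-0.3,0,0,8,-1]]])

```text
clock: 8.87
tcp_pos: [0.6256, -0.1963, 0.0552]
orientation: [3.117, -0.364, 0.007]
force: [5.1, -6.0, -3.1]
finger_gap: 0.299
grip_force: 60.8
```

```bash
python3 go.py 623.1 -194.7 51 145
```

```text
shift [-2.8 -1.   4.2] turn [ 4.4000e-01  1.3000e-01 -1.5831e+02] yaw -13.31 p [ 625.6 -196.3   55.2] q6 80.0 T [-1.101 -0.874  0.395] F [ 5.1 -6.  -3.1] gap 0.299 t 8.87
```

The torque rose from about 0.2 to 0.40 N m. I'll confirm it with a small extra 2°.

Request:
apply_moves(series=[[[0,0,0,0,0,1,-1],[0,0,0,0,0,2,-1],[0,0,0,0,0,2,-1]]])

```text
clock: 9.12
tcp_pos: [0.6255, -0.1963, 0.0552]
orientation: [3.111, -0.416, 0.007]
force: [5.9, -6.2, -3.3]
finger_gap: 0.293
grip_force: 61.1
```

```bash
python3 go.py 623.1 -194.7 51 145
```

```text
shift [-2.8 -0.9  4.2] turn [ 4.5000e-01  1.3000e-01 -1.6024e+02] yaw -15.24 p [ 625.5 -196.3   55.2] q6 81.9 T [-1.144 -0.877  0.572] F [ 5.9 -6.2 -3.3] gap 0.293 t 9.12
```

The stop is clear: 0.57 N m. I'll ease back 9° to unload the spring, then open.

Request:
apply_moves(series=[[[0,0,0,0,0,-4,-1],[0,0,0,0,0,-9,-1],[0,0,0,0,0,-9,-1],[0,0,0,0,0,-9,0.3],[0,0,0,0,0,-9,0.6],[0,0,0,0,0,-9,0.6]]])

```text
clock: 9.62
tcp_pos: [0.622, -0.1935, 0.0543]
orientation: [-3.136, 0.176, 0.004]
force: [-0.5, 1.2, 0.7]
finger_gap: 0.715
grip_force: 0.0
```

Request:
apply_moves(series=[[[0,0,0,0,0,0,0.6],[0,0,-20,0,0,0,0.6],[0,0,-50,0,0,0,0.6],[0,0,-85,0,0,0,0.6],[0,0,-115,0,0,0,0.6],[0,0,-115,0,0,0,0.6]]])

```text
clock: 10.12
tcp_pos: [0.6268, -0.1954, 0.1767]
orientation: [3.133, -0.177, 0.015]
force: [0.7, -0.2, -0.0]
finger_gap: 0.798
grip_force: 0.0
```

```bash
python3 look.py w3; python3 go.py 538.8 -218.4 47 15.6
python3 - <<'E'
from h import *
t=np.load('w3.npz');T=np.linalg.inv(t['pose']);f=240/np.tan(np.radians(t['k'][0])/2)
for q in [[.6236,-.1948,.087,1],[.5388,-.2184,.082,1]]:
    p=T@q;r=np.hypot(p[0],p[1]);a=np.arctan2(r,p[2]);print(t['k'][1]+f*a*p[0]/r,t['k'][2]+f*a*p[1]/r)
E
```

```text
[ 0.62679873 -0.19538047  0.17673812] [-0.407  0.482  1.451  0.     1.198  1.276] [-0.03738594 -0.06626794 -0.02190016] 65.70646984690485 320.0626936594707 245.9077855253725 [[-0.113, -0.945, -0.307, 0.706], [-0.994, 0.108, 0.032, -0.203], [0.003, 0.309, -0.951, 0.32], [0.0, 0.0, 0.0, 1.0]]
shift [-84.4  32.9 126.4] turn [  0.18  -0.37 -22.09] yaw -6.49 p [ 625.5 -194.9  173.9] q6 73.1 T [-0.037 -0.048 -0.057] F [-0.2 -0.3 -0.5] gap 0.804 t 10.17
320.99116977643286 256.4913334058031
363.7515825923973 353.784895546033
```

View pics/w3.png

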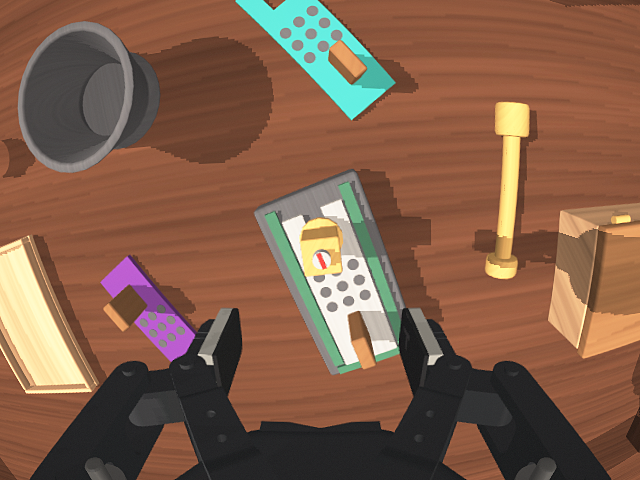

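The nut (320,250) is now at roughly -6°, the pointer lies along the stand again, and the finger-grip is at (363,345).

```bash
python3 meas.py w3 250,160,400,380
python3 - <<'E'
from h import *
t=np.load('w3.npz');im=t['im'];d=t['d'];c=dict(pose=t['pose'],fov_y=t['k'][0],cx=t['k'][1],cy=t['k'][2])
u,v=[a.ravel() for a in np.meshgrid(np.arange(335,385),np.arange(300,375))]
P=dpt('wrist',np.c_[u,v],d,c)*1000;h=cv2.cvtColor(im,cv2.COLOR_RGB2HSV)[v,u]
k=(P[:,2]>79)&(P[:,2]<87);print(k.sum(),P[k].mean(0),cv2.minAreaRect(P[k][:,:2].astype(np.float32)))
E
```

```text
nut top z 88.10639777559237
nut top 978 [ 625.2 -194.6   88.8] [ 658.3 -194.3] [95.3 25. ] 0.7 z [85.5 86.9 88.2]
flange vis 14 [ 632.6 -191.6   44.9] [ 617.4 -201.8] [49.1 23.9] 21.3 z [38.1 45.6 46. ]
red 59 [ 623.6 -194.9   95.1] [ 623.5 -195. ] [10.9  2.6] 15.7 z [93.8 95.  96.2]
spindle top 440 [ 647.8 -198.8  164.3] [ 658.9 -215. ] [39.1 89.1] 80.7 z [ 89.9  94.5 319.5]
grip top 546 [ 550.  -217.4   95. ] [ 614.  -208.2] [183.8  14.4] 7.8 z [ 76.9  81.4 319.5]
plate 5705 [ 574.  -210.5   35.3] [ 577.9 -206.2] [163.1  86.1] 15.8 z [29.6 35.5 36.9]
green 3614 [ 581.1 -205.    34.2] [ 595.4 -202.6] [212.9  71.5] 15.6 z [31.4 33.4 34.8]
stand 16105 [ 589.8 -204.9   33.1] [ 575.5 -208.2] [175.9  90.6] 15.5 z [27.1 33.6 46.2]
nut top near 1154 [ 624.6 -195.    86.8] [ 623.4 -194.9] [26.4 26.6] 2.2 z [85.1 86.8 88.2]
contour rect ((624.2378540039062, -194.8026123046875), (26.77606201171875, 26.094642639160156), 0.2553257942199707)
[[636.7999877929688, -207.39999389648438], [636.2000122070312, -182.39999389648438], [611.2999877929688, -183.1999969482422], [612.2000122070312, -207.0]] [  91.3 -178.2  -87.8   -0.9] [25.  25.  23.8 24.6]
487 [ 539.56721355 -218.3438047    81.29604415] ((538.6719970703125, -218.50067138671875), (30.356382369995117, 12.393869400024414), 16.75637435913086)
```

Nut up 5 mm (flange about 6 mm clear) and pointer back at 15.7°, so the spindle is untwisted. On to the finger-grip at (538.8,-218.4).

Request:
apply_moves(series=[[[-28,11,0,0,0,-7,0.6],[-56,22,0,0,0,-14,0.6],[-84.4,33,0,0,0,-21,0.6],[-84.4,33,10,0,0,-22,0.6],[-84.4,33,40,0,0,-22,0.6],[-84.4,33,70,0,0,-22,0.6],[-84.4,33,70,0,0,-22,0.6],[-84.4,33,70,0,0,-22,0.6]]])

```text
clock: 10.83
tcp_pos: [0.5337, -0.2159, 0.0977]
orientation: [-3.109, -0.421, 0.008]
force: [0.4, -0.1, 0.3]
finger_gap: 0.8
grip_force: 0.0
```

```bash
python3 go.py 538.8 -218.4 47 15.6
```

```text
shift [ 4.5  4.  50.7] turn [-0.26  0.25 -0.16] yaw 15.44 p [ 533.7 -215.9   97.7] q6 45.6 T [ 0.035 -0.024 -0.005] F [ 0.4 -0.1  0.3] gap 0.8 t 10.83
```

Request:
apply_moves(series=[[[2,2,0,0,0,0,0.6],[3,3,10,0,0,0,0.6],[3,3,30,0,0,0,0.6],[3,3,48,0,0,0,0.6],[3,3,48,0,0,0,0.6],[3,3,48,0,0,0,0.6]]])

```text
clock: 11.33
tcp_pos: [0.5394, -0.2192, 0.0519]
orientation: [-3.113, -0.423, 0.001]
force: [0.1, 0.4, -0.1]
finger_gap: 0.798
grip_force: 0.0
```

```bash
python3 go.py 538.8 -218.4 47 15.6
```

```text
shift [-0.4 -0.9  4.9] turn [-0.03  0.03 -0.14] yaw 15.46 p [ 539.4 -219.2   51.9] q6 45.6 T [ 0.062 -0.04  -0.004] F [ 0.1  0.4 -0.1] gap 0.798 t 11.33
```

Request:
apply_moves(series=[[[0,-0.9,4,0,0,0,0.2],[0,-0.9,4,0,0,0,-0.2],[0,-0.9,4,0,0,0,-0.4],[0,-0.9,4,0,0,0,-0.6],[0,-0.9,4,0,0,0,-0.6],[0,-0.9,4,0,0,0,-0.6]]])

```text
clock: 11.83
tcp_pos: [0.5393, -0.2186, 0.0483]
orientation: [3.113, 0.422, 0.001]
force: [-1.0, 0.3, -0.1]
finger_gap: 0.197
grip_force: 0.0
```

```bash
python3 go.py 538.8 -218.4 47 15.6
```

```text
shift [-0.5 -0.3  1.3] turn [ 0.02 -0.03 -0.15] yaw 15.45 p [ 539.3 -218.6   48.3] q6 45.7 T [ 0.052 -0.006 -0.002] F [-1.   0.3 -0.1] gap 0.197 t 11.83
```

Request:
apply_moves(series=[[[0,0,0,0,0,0,-1],[0,0,0,0,0,0,-1],[0,0,0,0,0,0,-1],[0,0,0,0,0,0,-1],[0,0,0,0,0,0,-1]]])

```text
clock: 12.25
tcp_pos: [0.5394, -0.2187, 0.0483]
orientation: [3.113, 0.422, 0.001]
force: [-0.5, -0.5, 5.2]
finger_gap: 0.133
grip_force: 59.4
```

```bash
python3 go.py 538.8 -218.4 47 15.6
```

```text
shift [-0.5 -0.5  1.3] turn [ 0.03 -0.03 -0.15] yaw 15.45 p [ 539.4 -218.7   48.3] q6 45.7 T [ 0.006  0.184 -0.003] F [-0.5 -0.5  5.2] gap 0.133 t 12.25
```

Gripped. I'll lift 4.6 mm, between the 3 mm lip and the flange about 6 mm up.

Request:
apply_moves(series=[[[0,0,-1.5,0,0,0,-1],[0,0,-3,0,0,0,-1],[0,0,-4.6,0,0,0,-1],[0,0,-4.6,0,0,0,-1],[0,0,-4.6,0,0,0,-1],[0,0,-4.6,0,0,0,-1]]])

```text
clock: 12.75
tcp_pos: [0.5389, -0.2183, 0.0523]
orientation: [-3.113, -0.423, 0.001]
force: [0.5, -0.3, -2.4]
finger_gap: 0.135
grip_force: 58.3
```

```bash
python3 go.py 539.4 -218.7 52.8 15.6; python3 look.py w4
python3 - <<'E'
from h import *
t=np.load('w4.npz');im=t['im'];d=t['d'];c=dict(pose=t['pose'],fov_y=t['k'][0],cx=t['k'][1],cy=t['k'][2])
u,v=[a.ravel() for a in np.meshgrid(np.arange(0,640,1),np.arange(0,480,1))]
P=dpt('wrist',np.c_[u,v],d,c)*1000;h=cv2.cvtColor(im,cv2.COLOR_RGB2HSV)[v,u]
a=np.radians(15.6);L=(P[:,:2]-[623.6,-194.8])@np.array([[np.cos(a),-np.sin(a)],[np.sin(a),np.cos(a)]])
for x0 in range(-130,30,10):
    k=(abs(L[:,1])<21)&(L[:,0]>x0)&(L[:,0]<x0+10)&(P[:,2]>25)&(P[:,2]<60)&(h[:,1]<60)&(h[:,2]>120)
    if k.sum()>10: print(x0,k.sum(),np.percentile(P[k][:,2],[20,50,80]).round(1))
E
```

```text
shift [ 0.4  0.6 -0.5] turn [-0.03  0.02 -0.14] yaw 15.46 p [ 538.9 -218.3   52.3] q6 45.7 T [-0.046  0.101 -0.018] F [ 0.5 -0.3 -2.4] gap 0.135 t 12.75
[ 0.53889716 -0.2182641   0.05231939] [-0.504  0.545  1.722  0.     0.875  0.797] [-0.04569607  0.10143355 -0.01762734] 65.70646984690485 320.0626936594707 245.9077855253725 [[0.266, -0.914, -0.307, 0.617], [-0.964, -0.253, -0.084, -0.195], [-0.001, 0.318, -0.948, 0.194], [0.0, 0.0, 0.0, 1.0]]
-100 71 [38.8 39.2 39.8]
-90 894 [38.9 39.4 39.9]
-80 1693 [38.9 39.4 40. ]
-70 1923 [39.  39.5 40. ]
-60 2065 [38.9 39.4 39.9]
-50 2166 [38.9 39.4 39.9]
-40 2244 [38.9 39.4 40. ]
-30 2331 [38.7 39.2 39.8]
-20 1106 [38.6 39.2 39.8]
-10 214 [38.6 39.1 39.6]
0 207 [38.5 39.1 39.7]
10 500 [38.6 39.2 39.8]
20 1439 [28.8 29.4 30.1]
```

The plate is level, 4.0 mm up and hanging freely (2.4 N). I'll raise it 0.4 mm more and draw it along -x.

Request:
apply_moves(series=[[[0,0,-0.4,0,0,0,-1],[-2,0,-0.4,0,0,0,-1],[-5,0,-0.4,0,0,0,-1],[-9,0,-0.4,0,0,0,-1],[-13,0,-0.4,0,0,0,-1],[-17,0,-0.4,0,0,0,-1],[-21,0,-0.4,0,0,0,-1],[-24,0,-0.4,0,0,0,-1],[-25,0,-0.4,0,0,0,-1],[-25,0,-0.4,0,0,0,-1]]])

```text
clock: 13.63
tcp_pos: [0.5146, -0.2252, 0.053]
orientation: [-3.113, -0.422, 0.0]
force: [0.5, -0.5, -1.8]
finger_gap: 0.134
grip_force: 58.3
```

```bash
python3 go.py 491.1 -231.8 52.7 15.6
```

```text
shift [-24.4   0.1   0.3] turn [-0.01  0.01 -0.17] yaw 15.43 p [ 514.6 -225.2   53. ] q6 43.9 T [0.004 0.094 0.033] F [ 0.5 -0.5 -1.8] gap 0.134 t 13.63
```

Request:
apply_moves(series=[[[-2,0,0,0,0,0,-1],[-5,0,0,0,0,0,-1],[-9,0,0,0,0,0,-1],[-14,0,0,0,0,0,-1],[-19,0,0,0,0,0,-1],[-24,0,0,0,0,0,-1],[-29,0,0,0,0,0,-1],[-33,0,0,0,0,0,-1],[-35,0,0,0,0,0,-1],[-35,0,0,0,0,0,-1]]])

```text
clock: 14.47
tcp_pos: [0.4806, -0.2345, 0.0529]
orientation: [-3.113, -0.422, 0.001]
force: [-0.1, 0.9, -2.2]
finger_gap: 0.13
grip_force: 58.3
```

Request:
apply_moves(series=[[[0,0,-10,0,0,0,-1],[0,0,-25,0,0,0,-1],[0,0,-45,0,0,0,-1],[0,0,-65,0,0,0,-1],[0,0,-80,0,0,0,-1],[0,0,-90,0,0,0,-1],[0,0,-90,0,0,0,-1]]])

```text
clock: 15.05
tcp_pos: [0.483, -0.2353, 0.1456]
orientation: [3.11, 0.422, 0.006]
force: [0.4, -0.7, -2.7]
finger_gap: 0.133
grip_force: 58.7
```

```bash
python3 go.py 510.6 182.5 145 6.4
```

```text
shift [ 1.381e+02 -3.953e+02 -3.000e-01] turn [ 0.19 -0.21  9.07] yaw 15.47 p [ 483.  -235.3  145.6] q6 41.2 T [-0.027  0.074 -0.017] F [ 0.4 -0.7 -2.7] gap 0.133 t 15.05
```

Clear of the spindle. Carry it over to the tray.

Request:
apply_moves(series=[[[3,-10,0,0,0,0,-1],[10,-28,0,0,0,1,-1],[18,-52,0,0,0,1,-1],[27,-78,0,0,0,2,-1],[36,-104,0,0,0,2,-1],[46,-130,0,0,0,3,-1],[55,-156,0,0,0,4,-1],[64,-182,0,0,0,4,-1],[72,-206,0,0,0,5,-1],[78,-222,0,0,0,5,-1]]])

```text
clock: 15.88
tcp_pos: [0.4953, 0.0034, 0.1415]
orientation: [-3.127, -0.286, 0.005]
force: [0.2, -0.1, -2.5]
finger_gap: 0.133
grip_force: 58.7
```

```bash
python3 go.py 510.6 182.5 145 6.4
```

```text
shift [  47.5 -173.3   -3.2] turn [-0.12  0.18  4.06] yaw 10.46 p [495.3   3.4 141.5] q6 71.9 T [-0.053  0.139 -0.001] F [ 0.2 -0.1 -2.5] gap 0.133 t 15.88
```

Request:
apply_moves(series=[[[6,-22,0,0,0,1,-1],[13,-46,0,0,0,2,-1],[20,-72,0,0,0,3,-1],[27,-98,0,0,0,4,-1],[34,-124,0,0,0,4,-1],[41,-148,0,0,0,4,-1],[46,-166,0,0,0,4,-1],[48,-173,0,0,0,4,-1],[48,-173,0,0,0,4,-1],[48,-173,0,0,0,4,-1]]])

```text
clock: 16.72
tcp_pos: [0.5119, 0.1791, 0.142]
orientation: [3.136, 0.179, -0.003]
force: [0.7, -0.7, -2.6]
finger_gap: 0.132
grip_force: 58.8
```

```bash
python3 go.py 510.6 182.5 25 6.4; python3 look.py w5
```

```text
shift [ -0.7  -3.6 117. ] turn [0.03 0.13 0.13] yaw 6.53 p [511.9 179.1 142. ] q6 95.5 T [-0.069  0.082 -0.071] F [ 0.7 -0.7 -2.6] gap 0.132 t 16.72
[0.51192076 0.1790871  0.14200145] [ 0.209  0.378  1.735 -0.     1.031  1.666] [-0.0693264   0.08228722 -0.0714625 ] 65.70646984690485 320.0626936594707 245.9077855253725 [[0.114, -0.941, -0.318, 0.593], [-0.994, -0.107, -0.037, 0.19], [0.0, 0.32, -0.947, 0.284], [0.0, 0.0, 0.0, 1.0]]
```

View pics/w5.png

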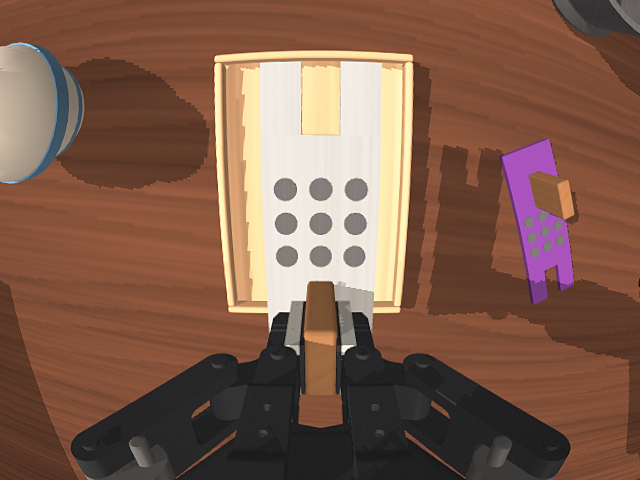

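The plate is held level and aligned over the tray (tray rim from 215,55 to 412,310). Lower it in two stages.

Request:
apply_moves(series=[[[-0.5,-2,10,0,0,0,-1],[-0.5,-2.5,28,0,0,0,-1],[-0.5,-2.5,48,0,0,0,-1],[-0.5,-2.5,68,0,0,0,-1],[-0.5,-2.5,84,0,0,0,-1],[-0.5,-2.5,95,0,0,0,-1],[-0.5,-2.5,102,0,0,0,-1],[-0.5,-2.5,105,0,0,0,-1],[-0.5,-2.5,105,0,0,0,-1],[-0.5,-2.5,105,0,0,0,-1]]])

```text
clock: 17.6
tcp_pos: [0.5128, 0.1816, 0.0384]
orientation: [-3.136, -0.176, -0.001]
force: [0.7, -0.1, -2.0]
finger_gap: 0.131
grip_force: 58.9
```

```bash
python3 go.py 510.6 182.5 24.3 6.4
```

```text
shift [-2.1 -1.2 14.1] turn [-0.01 -0.05  0.04] yaw 6.44 p [512.8 181.6  38.4] q6 95.8 T [ 0.06   0.064 -0.036] F [ 0.7 -0.1 -2. ] gap 0.131 t 17.6
```

Request:
apply_moves(series=[[[-1,-1,3,0,0,0,-1],[-2,-1,6,0,0,0,-1],[-2,-1,8.5,0,0,0,-1],[-2,-1,10.5,0,0,0,-1],[-2,-1,12,0,0,0,-1],[-2,-1,12.5,0,0,0,-1],[-2,-1,12.5,0,0,0,-1],[-2,-1,12.5,0,0,0,-1]]])

```text
clock: 18.27
tcp_pos: [0.5103, 0.1824, 0.0254]
orientation: [-3.137, -0.177, 0.0]
force: [-0.4, 0.1, -2.6]
finger_gap: 0.131
grip_force: 58.9
```

```bash
python3 go.py 510.6 182.5 24.3 6.4
```

```text
shift [ 0.3 -0.1  1.1] turn [-0.01  0.    0.05] yaw 6.45 p [510.3 182.4  25.4] q6 95.9 T [-0.034  0.078 -0.019] F [-0.4  0.1 -2.6] gap 0.131 t 18.27
```

Request:
apply_moves(series=[[[0,0,0.3,0,0,0,-1],[0,0,0.6,0,0,0,-1],[0,0,0.9,0,0,0,-1],[0,0,1.1,0,0,0,-1],[0,0,1.1,0,0,0,-1],[0,0,1.1,0,0,0,-1]]])

```text
clock: 18.77
tcp_pos: [0.5102, 0.1824, 0.0244]
orientation: [-3.136, -0.177, -0.0]
force: [-0.9, -0.4, -2.1]
finger_gap: 0.13
grip_force: 59.1
```

```bash
python3 go.py 510.6 182.5 24.3 6.4
```

```text
shift [ 0.4 -0.1  0.1] turn [-0.01 -0.01  0.05] yaw 6.45 p [510.2 182.4  24.4] q6 95.9 T [-0.045  0.064 -0.023] F [-0.9 -0.4 -2.1] gap 0.13 t 18.77
```

Still hanging, so I'll creep lower.

Request:
apply_moves(series=[[[0,0,0.3,0,0,0,-1],[0,0,0.6,0,0,0,-1],[0,0,0.8,0,0,0,-1],[0,0,0.8,0,0,0,-1]]])

```text
clock: 19.1
tcp_pos: [0.5102, 0.1824, 0.0243]
orientation: [-3.136, -0.177, -0.001]
force: [-2.7, -1.5, 7.5]
finger_gap: 0.13
grip_force: 60.5
```

```bash
python3 go.py 510.6 182.5 24.3 6.4
```

```text
shift [ 0.4 -0.1  0. ] turn [-0.01 -0.02  0.06] yaw 6.46 p [510.2 182.4  24.3] q6 95.9 T [-0.058  0.344 -0.036] F [-2.7 -1.5  7.5] gap 0.13 t 19.1
```

It has landed (7.5 N). Open part-way and retreat.

Request:
apply_moves(series=[[[0,0,-0.3,0,0,0,-0.6],[0,0,-0.3,0,0,0,-0.4],[0,0,-0.3,0,0,0,-0.3],[0,0,-0.3,0,0,0,-0.2],[0,0,-0.3,0,0,0,-0.2]]])

```text
clock: 19.52
tcp_pos: [0.5103, 0.1824, 0.0238]
orientation: [-3.137, -0.177, -0.0]
force: [-0.3, 0.2, 1.2]
finger_gap: 0.402
grip_force: 0.0
```

Request:
apply_moves(series=[[[0,0,-3,0,0,0,-0.2],[0,0,-12,0,0,0,-0.2],[0,0,-30,0,0,0,-0.2],[0,0,-60,0,0,0,-0.2],[-10,0,-95,0,0,0,-0.2],[-25,0,-125,0,0,0,-0.2],[-40,0,-150,0,0,0,-0.2],[-50,0,-160,0,0,0,-0.2],[-50,0,-160,0,0,0,-0.2]]])

```text
clock: 20.27
tcp_pos: [0.4601, 0.1769, 0.1872]
orientation: [-3.136, -0.177, -0.006]
force: [0.3, -0.6, -0.1]
finger_gap: 0.402
grip_force: 0.0
```

```bash
python3 go.py 510.6 182.5 24.3 6.4; python3 look.py w6
python3 - <<'E'
from h import *
t=np.load('w6.npz');im=t['im'];d=t['d'];c=dict(pose=t['pose'],fov_y=t['k'][0],cx=t['k'][1],cy=t['k'][2])
u,v=[a.ravel() for a in np.meshgrid(np.arange(640),np.arange(480))]
P=dpt('wrist',np.c_[u,v],d,c)*1000;h=cv2.cvtColor(im,cv2.COLOR_RGB2HSV)[v,u]
k=(h[:,1]<40)&(h[:,2]>150)&(P[:,2]<25)&(P[:,2]>3)&(np.hypot(P[:,0]-547,P[:,1]-187)<100)
print(k.sum(),np.percentile(P[k][:,2],[5,50,95]),cv2.minAreaRect(P[k][:,:2].astype(np.float32)))
E
```

```text
shift [ 50.1   0.3 163.1] turn [-0.04 -0.24  0.08] yaw 6.48 p [460.1 176.9 187.2] q6 96.5 T [-0.024  0.011  0.055] F [ 0.3 -0.6 -0.1] gap 0.402 t 20.27
[0.46012068 0.17694773 0.18715622] [0.227 0.252 1.794 0.    1.091 1.684] [-0.02448118  0.01059103  0.05494027] 65.70646984690485 320.0626936594707 245.9077855253725 [[0.113, -0.943, -0.312, 0.54], [-0.994, -0.107, -0.035, 0.187], [-0.001, 0.314, -0.949, 0.329], [0.0, 0.0, 0.0, 1.0]]
7548 [10.14785336 11.37849363 12.6290131 ] ((545.3148193359375, 187.55706787109375), (146.54319763183594, 50.036598205566406), 6.318965435028076)
```

View pics/w6.png

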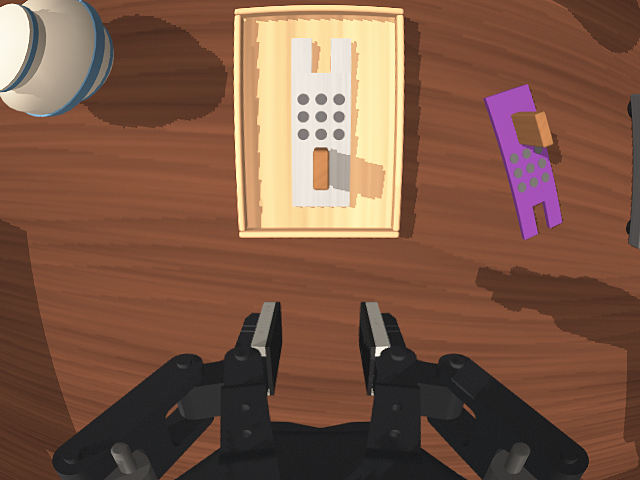

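The plate lies flat in the tray (321,125): top at z≈11.4 mm, 146×50 mm, aligned and clear of the walls. The gripper is empty and clear, so I'm handing it in.

```bash
python3 -c "
from plant import ctrl
print(ctrl.job_done())"
```

```text
the job is handed in; nothing more can be done
None
```

I backed the nut off clockwise about 150° to its stop (measured torque peaked at 0.57 N m, below the 0.7 N m strain limit), drew the steel plate over the lip and off the spindle, set it flat in the tray, and handed the job in at about 20 s; no verdict was returned.

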